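Hold the heat sink against the sprung stop

ROBOT

A 7-joint arm with a two-finger parallel gripper is mounted at the origin on the work surface. World frame = base frame: x ahead of the robot, y to its left, z up, the work surface at z = 0. Lengths are in m, angles in rad, forces in N, time in s.
With the tool pointing down it reaches from about 0.425 to 0.875 m from the base axis. Payload 4.7 kg.
Tool frame: the origin (TCP) lies at the very end of the fingers, on their centre line; the grasp point (between the pads) lies 19 mm behind it; z points along the fingers, y is the direction in which the jaws open and shut (so a half turn about z gives the same grasp; the last joint's range is limited). The gripper opens to 87 mm and grips with 3 to 60 N. Pads are 19 mm wide; open, the fingers measure 117 mm over their backs; the gripper's body (75 mm by 190 mm) begins 51 mm behind the grasp point.
Start: joints at [-1.275, 0.321, -0.07, 1.45, 0.023, 1.371, -0.057], TCP at [0.181, 0.624, 0.223] pointing down, gripper open.
Joint ranges: [-2.86, 2.86], [-0.3, 2.09], [-1.38, 1.24], [0.06, 2.45], [-1.56, 4.7], [0.09, 2.05], [-2.69, 2.69]. Speed limits (rad/s): [2.57, 2.57, 3.14, 3.14, 3.14, 3.14, 3.14].

INTERFACE

Orientations are given as [roll, pitch, yaw] about the fixed x, y, z axes, in that order (R = Rz(yaw) Ry(pitch) Rx(roll)).
In Python, from station import robot gives the robot as it stands.
- The arm moves only by the shell command python3 -m handwheel 'ROWS' [FORCE]. ROWS is JSON, a list that holds one entry, the list of rows, each a list of 5 numbers: the shift along the tool's x, y, z in mm, then the turn about the tool's z in rad, then the closure, from 0 (fully open) to 1 (shut). A call has exactly 5 rows; each row shifts and turns the commanded pose from where the row before left it, along the tool's axes as they then stand; what a row does not reach is not made up. A row lasts 1/8 s, in which the tool goes at most 62.5 mm and 10.7 degrees, less where a joint would pass 70% of its speed; a pose out of reach is approached as far as the arm can. A call is refused whole if a number of a shift passes 62.5 or a number of a turn 0.188, either way. A call with a gripper value outside its range is refused whole. The fingers move at their own pace and stop on an object; FORCE is the grip in N (left out, the last holds). Time passes only in rows, so rows that do not move let the fingers close, or fill a call up. It gives the time, the measured TCP pose, the force and the opening at its end, in the units of the state.
- robot.read_state(): the state, without advancing time (a new reading comes with each control period).
- robot.camera(name): name is "scene" or "top" or "wrist"; returns a dict with "pixels" (400x640x3 uint8, red, green, blue), "intrinsics" (3x3 intrinsics, pixels), "distortion" ([k1, k2, p1, p2, k3] as OpenCV has them; the pictures are not rectified), "rvec" (rotation vector, rad) and "tvec" (3), from world to camera coordinates, as OpenCV has them. Camera axes: x right, y down, z forward; pixel columns grow to the right and rows downward; lengths in m; the calibration is good to about 2 mm. A picture is of the moment at which its call begins. There is no depth.
- robot.close_job(): hands the job in, once; it reports no verdict.
The state is a dict: "time": time; "qpos": joint angles; "qd": joint speeds; "effort": joint torques, N m; "position": TCP position; "eef_rot": TCP orientation; "ft_force": force on the tool from outside, world axes, zero at the start; "torque": the same for the moment, N m; "grip_width": finger opening in m.
Only numpy, scipy, OpenCV 4.12 (cv2) and the standard library are available. Lean on these libraries where they do the work, as an engineer would, in place of code of your own. Each camera call takes 0.05 s, during which the arm holds its last target. There are 200 camera calls.

TASK

Take the heat sink that has the slotted foot, lower the slot over the upright stud of the assembly jig so that it lies flat on the jig's base plate with the sprung pad still untouched, then slide it square against the pad and press with a steady 10 N or so, which is the pad half way into its travel; never drive the pad to the end of its travel. Finish while still holding it there with that push, so that a colleague can tighten the nut on the stud, and leave the spare heat sink, the dish and the wrench where they are.

Things in the scene. Friction and masses are not known exactly. Their poses are not given: they have to be found in the camera images.
- heatsink: The part to hold: bare aluminium finned heat sink, 0.2 to 0.35 kg, upright on the bench on either side of the jig. Block 60 (x) x 40 (y) x 45 (z) mm, fins along x, flat sides to grip across y, flat front plate at +x. A flat foot, 34 mm wide and 5 mm thick, sticks out of its rear at the bottom, from x = -30 to -96 mm. Origin: centre of the block's underside, level with the foot's; z up.
- slot (a point): Centre of the through slot in the heat sink's foot, at the level of the underside, 63 mm behind (-x) the heat sink's origin. The slot is 44 mm long (x) and 14 mm wide (y).
- jig: Assembly jig, fixed to the bench: dark steel base plate 250 (x) x 110 (y) x 10 (z) mm. Origin: centre of its underside, on the bench. Its +x is the direction in which the heat sink is pressed, with the heat sink's x axis along it. At the +x end a grey stop housing, 80 mm wide, from x = 102 to 124 mm, 50 mm high above the bench, carries the sprung pad on its -x side.
- stud_foot (a point): Foot of the threaded steel stud, on its axis at the base plate's top face, 17 mm behind (-x) the jig's origin on its centre line. The stud is 8 mm in diameter and 28 mm tall above the plate. The slot fits over it, heat sink square to the jig, with the heat sink's origin from 28 to 64 mm ahead (+x) of the jig's origin.
- pad_face (a point): Centre of the front (-x) face of the black sprung pad, 36 mm wide (y), 30 mm high, 18 mm above the base plate; it moves with the pad. Free, it lies 70 mm ahead (+x) of the jig's origin: the front of the heat sink just meets it when the heat sink's origin is 40 mm ahead of the jig's, and presses it with 10 N at 50 mm.
- stop (a joint): How far the sprung pad is pushed in towards its housing (jig +x), in m: 0 free, 0.020 at the end of its travel (the open gap behind the pad, between it and the housing, is 20 mm when free). Linear spring, 1 N per mm, no preload: 0.010 is half way and 10 N. It springs back if let go.
- spare: Bystander: spare heat sink, the same 60 x 40 x 45 mm finned block but without any foot; on the other side of the jig. Origin: centre of its underside.
- dish: Bystander: steel dish of wing nuts, 76 mm in diameter, 22 mm high. Origin: centre of its underside.
- wrench: Bystander: steel open-ended wrench, 150 mm long, lying flat on the bench. Origin: under its middle.
Mind the look-alikes: they are no part of the job. Leave any black or green look-alike of the heatsink alone.

How it is judged:
On the way:
1. the heat sink lies flat on the base plate with its slot over the stud, the pad not pressed yet (x of slot in the frame of jig between -0.037 and 0.003 m and y of slot in the frame of jig between -0.006 and 0.006 m and z of slot in the frame of jig between 0.006 and 0.014 m and angle between heatsink's own z axis and vertical below 0.08 rad and angle between the x axis of heatsink and the x axis of jig, either way round below 0.12 rad and x of heatsink in the frame of jig above 0 m and value of joint stop below 0.004 m), for 0.2 s.
At the end, for the whole second after the job is handed in: Through the last second the robot holds the heat sink flat on the base plate (within 4 mm and 0.08 rad), slot over the stud (6 mm off the centre line at most), square to the pad within 0.12 rad, with the pad steadily pressed in by 6 to 14 mm (6 to 14 N), by the heat sink itself (x of slot in the frame of jig between -0.037 and 0.003 m and y of slot in the frame of jig between -0.006 and 0.006 m and z of slot in the frame of jig between 0.006 and 0.014 m and angle between heatsink's own z axis and vertical below 0.08 rad and angle between the x axis of heatsink and the x axis of jig, either way round below 0.12 rad and x of heatsink in the frame of jig between 0 and 0.057 m and value of joint stop between 0.006 and 0.014 m and velocity of joint stop between -0.01 and 0.01 m/s and contact force between heatsink and jig above 5 N and x of heatsink in the frame of jig above 0.043 m and contact force between any of the fingers, the arm and heatsink above 3 N); the arm keeps its last pose, push and grip.
It fails at once if the sprung pad is driven to the end of its travel (value of joint stop above 0.0185 m).
It fails at once if the spare heat sink is pushed away from its place (distance of spare from where it was at the start of the episode above 0.03 m).
It fails at once if the dish is pushed away from its place (distance of dish from where it was at the start of the episode above 0.03 m).
It fails at once if the wrench is pushed away from its place (distance of wrench from where it was at the start of the episode above 0.03 m).
It also fails if it takes over 43 s, if anything falls off the work surface, if the arm or the gripper's body presses on something with over 40 N, if the wrist force passes 120 N, or if a joint passes its speed limit or range.

## Working session

There is one attempt and no reset: what is moved stays moved. The work goes in short steps, Python scripts to look and compute and a shell command to move; the robot and the scene stay as the last step left them, time stands still between calls to the robot, and variables do not carry over. Pictures are saved under pics/ and viewed, about 8 in all and at most 12, crops included, and the job is handed in when it is done.

```bash
mkdir -p pics; cat > h.py <<'E'
import cv2,numpy as np
from station import robot
def snap(n,f):
    c=robot.camera(n); cv2.imwrite(f'pics/{f}.png',cv2.cvtColor(c['pixels'],cv2.COLOR_RGB2BGR))
    np.save(f'pics/{f}.npy',c,allow_pickle=True); return c
def load(f): return np.load(f'pics/{f}.npy',allow_pickle=True).item()
def ray(c,uv):
    uv=np.array(uv,float).reshape(-1,1,2)
    p=cv2.undistortPoints(uv,np.array(c['intrinsics']),np.array(c['distortion'])).reshape(-1,2)
    R=cv2.Rodrigues(np.array(c['rvec'],float))[0]; t=np.array(c['tvec'],float).reshape(3)
    return -R.T@t, np.c_[p,np.ones(len(p))]@R
def onz(c,uv,z):
    o,d=ray(c,uv); return o+d*((z-o[2])/d[:,2])[:,None]
def proj(c,P): return cv2.projectPoints(np.array(P,float).reshape(-1,1,3),np.array(c['rvec'],float),np.array(c['tvec'],float),np.array(c['intrinsics']),np.array(c['distortion']))[0].reshape(-1,2)
E
python3 - <<'E'
from h import *
for n in('top','scene'): 
    c=snap(n,n+'0'); print(n,ray(c,[[320,200]]))
print(robot.read_state())
E
```

```text
top (array([3.72985546e-01, 8.08629281e-04, 1.07070156e+00]), array([[ 0.18190187, -0.0067267 , -0.98346068]]))
scene (array([ 1.24875305, -0.07967424,  0.6346592 ]), array([[-0.78720264,  0.06948285, -0.61285492]]))
{'time': 0.1, 'qpos': array([-1.2749071 ,  0.32174091, -0.0700919 ,  1.45159399,  0.02259837,
        1.37080678, -0.05689708]), 'qd': array([ 0.00029752, -0.00230608,  0.00144581, -0.00324304,  0.00200701,
        0.00188405, -0.00055095]), 'effort': array([ 1.54060499e-04, -4.92570662e+01, -4.05523069e-01, -3.13399959e+01,
       -6.40180428e-02,  3.94203421e-02,  8.19865886e-05]), 'position': array([0.18064698, 0.62385366, 0.22155555]), 'eef_rot': array([-3.13983299e+00,  9.21173247e-05,  2.85984168e+00]), 'ft_force': array([-0.60010841,  0.37191796, -0.46881242]), 'torque': array([ 0.03011124,  0.04095728, -0.02439884]), 'grip_width': 0.08660986487972891}
```

View pics/top0.png

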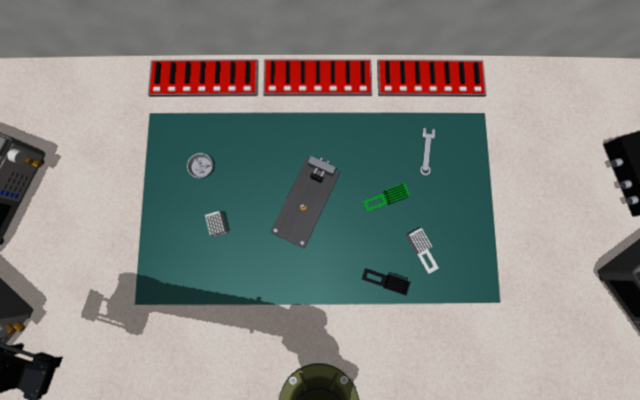

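View pics/scene0.png

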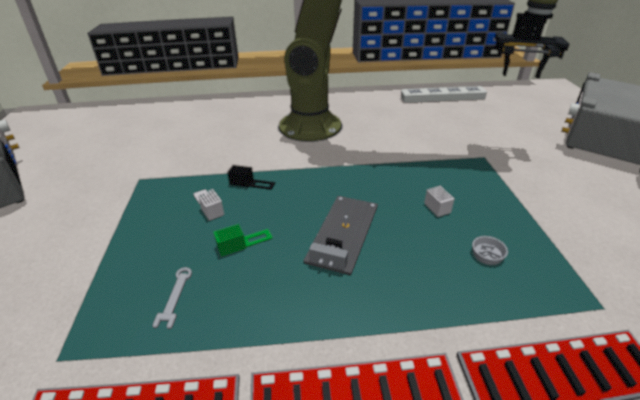

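Top: bare heat sink block at about (420,240), foot to (430,270); jig centred at about (306,202) with pad at (320,172); black (390,282) and green (388,196) look-alikes; spare (217,223), dish (200,165), wrench (427,150). Scene view agrees.

```bash
python3 - <<'E'
from h import *
c=load('top0');im=cv2.cvtColor(c['pixels'],cv2.COLOR_RGB2BGR);hsv=cv2.cvtColor(im,cv2.COLOR_BGR2HSV)
def comp(m,x0,x1,y0,y1):
    k=np.zeros_like(m);k[y0:y1,x0:x1]=m[y0:y1,x0:x1]
    cs=cv2.findContours(k,cv2.RETR_EXTERNAL,cv2.CHAIN_APPROX_NONE)[0];return max(cs,key=cv2.contourArea)
mat=((hsv[...,0]>75)&(hsv[...,0]<100)&(hsv[...,1]>90))
nm=(~mat).astype(np.uint8)*255
j=comp(nm,265,345,150,252); h=comp(nm,400,445,222,278)
for n,k,z in(('jig',j,.01),('hs',h,.005)):
    b=cv2.boxPoints(cv2.minAreaRect(k)); print(n,b.tolist(),cv2.contourArea(k)); print(onz(c,b,z).round(4)); print(onz(c,cv2.boxPoints(cv2.minAreaRect(k)),.045).round(4))
a=cv2.resize(im[145:255,260:350],None,fx=5,fy=5,interpolation=cv2.INTER_CUBIC)
b=cv2.resize(im[220:285,400:450],None,fx=7,fy=7,interpolation=cv2.INTER_CUBIC)
o=np.zeros((550,800,3),np.uint8);o[:550,:450]=a;o[:455,450:800]=b;cv2.imwrite('pics/crop.png',o)
E
```

```text
jig [[269.4415283203125, 232.16770935058594], [308.43231201171875, 150.6415557861328], [342.826171875, 167.0907745361328], [303.83538818359375, 248.61692810058594]] 3181.5
[[ 0.4743  0.1409  0.01  ]
 [ 0.7209  0.028   0.01  ]
 [ 0.6695 -0.0753  0.01  ]
 [ 0.4265  0.0407  0.01  ]]
[[ 0.471   0.1363  0.045 ]
 [ 0.7095  0.0271  0.045 ]
 [ 0.6597 -0.0728  0.045 ]
 [ 0.4247  0.0394  0.045 ]]
hs [[404.5692443847656, 235.24618530273438], [421.1538391113281, 225.76925659179688], [443.8615417480469, 265.5077209472656], [427.2769470214844, 274.9846496582031]] 697.0
[[ 0.4646 -0.254   0.005 ]
 [ 0.4924 -0.3042  0.005 ]
 [ 0.3762 -0.3652  0.005 ]
 [ 0.3495 -0.3154  0.005 ]]
[[ 0.4612 -0.2444  0.045 ]
 [ 0.4879 -0.2928  0.045 ]
 [ 0.3761 -0.3514  0.045 ]
 [ 0.3504 -0.3035  0.045 ]]
```

View pics/crop.png

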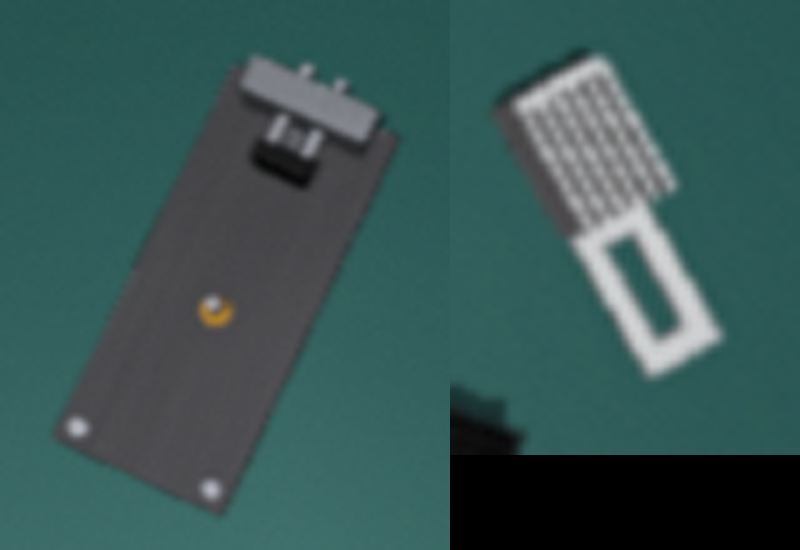

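The crop shows the jig plate's four corners, the stud with a brass washer at (215,312), the pad facing down, and the heat sink with its foot pointing to the lower right. I'll use these corners.

```bash
python3 - <<'E'
from h import *
c=load('top0')
A=lambda l:[(x/5+260,y/5+145) for x,y in l]; B=lambda l:[((x-450)/7+400,y/7+220) for x,y in l]
f=onz(c,A([(237,66),(399,135),(222,516),(55,436)]),.01); print(f.round(4))
d=(f[0]+f[1]-f[2]-f[3])/2; print('jig',f.mean(0),np.linalg.norm(d),np.arctan2(d[1],d[0]))
print('stud foot',onz(c,A([(217,315)]),.01),'top',onz(c,A([(211,303)]),.038))
print('bolts',onz(c,A([(77,427),(211,489)]),.012))
t=onz(c,B([(515,100),(600,57),(678,185),(578,235)]),.045); print(t.round(4))
d=(t[0]+t[1]-t[2]-t[3])/2; print('block',t.mean(0),np.linalg.norm(d),np.linalg.norm(t[0]-t[1]),np.arctan2(d[1],d[0]))
r=onz(c,B([(652,378),(722,338)]),.005);m=r.mean(0);print('rear',m,np.linalg.norm(r[0]-r[1]))
e=t.mean(0)-m; print('yaw',np.arctan2(e[1],e[0]),np.hypot(e[0],e[1]),'exp .096')
E
```

```text
[[ 0.6972  0.0311  0.01  ]
 [ 0.6543 -0.066   0.01  ]
 [ 0.4277  0.0391  0.01  ]
 [ 0.4742  0.1364  0.01  ]]
jig [0.5633591  0.03514202 0.01      ] 0.24820650367941874 -0.43763620616461196
stud foot [[0.54534904 0.04245348 0.01      ]] top [[0.54777645 0.04482287 0.038     ]]
bolts [[0.47926288 0.12344634 0.012     ]
 [0.4431198  0.0454241  0.012     ]]
[[ 0.4638 -0.2579  0.045 ]
 [ 0.4811 -0.2933  0.045 ]
 [ 0.4294 -0.3224  0.045 ]
 [ 0.4096 -0.281   0.045 ]]
block [ 0.44598434 -0.28863358  0.045     ] 0.059052633098066874 0.03934004863417624 0.45773517967041305
rear [ 0.36033973 -0.3350829   0.005     ] 0.034042904745517924
yaw 0.4969505588376896 0.09742965819194538 exp .096
```

```bash
cat >> h.py <<'E'
def plan(wps,step=55,turn=.18):
    """rows (tool axes, mm, rad) from measured pose via (x,y,z,yaw) waypoints"""
    s=robot.read_state();p=np.array(s['position']);y=s['eef_rot'][2]
    for w in wps:
        d=np.array(w[:3])-p;n=max(1,int(np.ceil(max(np.linalg.norm(d)*1000/step,abs(w[3]-y)/turn))))
        dy=(w[3]-y)/n
        for i in range(n):
            c,k=np.cos(y),np.sin(y);v=1000*d/n
            print([round(c*v[0]+k*v[1],1),round(k*v[0]-c*v[1],1),round(-v[2],1),round(-dy,3)]);y+=dy
        p=np.array(w[:3]);print('--')
E
python3 -c "
from h import *
plan([(.48,.35,.22,1.9),(.54,0,.22,.95),(.445,-.289,.17,.49)],58)"
```

```text
[np.float64(-52.0), np.float64(-25.7), np.float64(0.2), np.float64(0.137)]
[np.float64(-55.0), np.float64(-18.3), np.float64(0.2), np.float64(0.137)]
[np.float64(-57.0), np.float64(-10.7), np.float64(0.2), np.float64(0.137)]
[np.float64(-57.9), np.float64(-2.8), np.float64(0.2), np.float64(0.137)]
[np.float64(-57.7), np.float64(5.2), np.float64(0.2), np.float64(0.137)]
[np.float64(-56.5), np.float64(13.0), np.float64(0.2), np.float64(0.137)]
[np.float64(-54.2), np.float64(20.6), np.float64(0.2), np.float64(0.137)]
--
[np.float64(-50.1), np.float64(-8.1), np.float64(-0.0), np.float64(0.136)]
[np.float64(-50.7), np.float64(-1.2), np.float64(-0.0), np.float64(0.136)]
[np.float64(-50.4), np.float64(5.7), np.float64(-0.0), np.float64(0.136)]
[np.float64(-49.2), np.float64(12.4), np.float64(-0.0), np.float64(0.136)]
[np.float64(-47.0), np.float64(19.0), np.float64(-0.0), np.float64(0.136)]
[np.float64(-44.0), np.float64(25.2), np.float64(-0.0), np.float64(0.136)]
[np.float64(-40.2), np.float64(30.9), np.float64(-0.0), np.float64(0.136)]
--
[np.float64(-48.4), np.float64(15.1), np.float64(8.3), np.float64(0.077)]
[np.float64(-47.1), np.float64(18.8), np.float64(8.3), np.float64(0.077)]
[np.float64(-45.5), np.float64(22.4), np.float64(8.3), np.float64(0.077)]
[np.float64(-43.7), np.float64(25.8), np.float64(8.3), np.float64(0.077)]
[np.float64(-41.6), np.float64(29.0), np.float64(8.3), np.float64(0.077)]
[np.float64(-39.2), np.float64(32.1), np.float64(8.3), np.float64(0.077)]
--
```

```bash
python3 -m handwheel '[[[-52,-26,0,0.137,0],[-55,-18,0,0.137,0],[-57,-11,0,0.137,0],[-58,-3,0,0.137,0],[-58,5,0,0.137,0]]]' 30
python3 -m handwheel '[[[-56,13,0,0.137,0],[-54,21,0,0.137,0],[-50,-8,0,0.136,0],[-51,-1,0,0.136,0],[-50,6,0,0.136,0]]]'
python3 -c "
from h import *
plan([(.54,0,.22,.95),(.445,-.289,.17,.49)],58)" | sed 's/np.float64//g'
```

```text
time: 0.72
position: [0.3956, 0.4263, 0.2223]
eef_rot: [-3.141, 0.0, 2.17]
ft_force: [0.9, 0.3, 0.0]
grip_width: 0.0871
time: 1.35
position: [0.5065, 0.1989, 0.2221]
eef_rot: [-3.141, 0.0, 1.488]
ft_force: [0.9, -0.1, -0.3]
grip_width: 0.0869
[(-48.9), (12.5), (0.5), (0.135)]
[(-46.8), (18.9), (0.5), (0.135)]
[(-43.8), (25.0), (0.5), (0.135)]
[(-40.1), (30.7), (0.5), (0.135)]
--
[(-48.4), (15.1), (8.3), (0.077)]
[(-47.1), (18.8), (8.3), (0.077)]
[(-45.5), (22.4), (8.3), (0.077)]
[(-43.7), (25.8), (8.3), (0.077)]
[(-41.6), (29.0), (8.3), (0.077)]
[(-39.2), (32.1), (8.3), (0.077)]
--
```

```bash
python3 -m handwheel '[[[-49,12,0,0.135,0],[-47,19,0,0.135,0],[-44,25,0,0.135,0],[-40,31,0,0.135,0],[-48,15,8,0.077,0]]]'
python3 -m handwheel '[[[-47,19,8,0.077,0],[-45,22,8,0.077,0],[-44,26,8,0.077,0],[-41,29,8,0.077,0],[-39,32,8,0.077,0]]]'
python3 -c "
from h import *
c=snap('wrist','w1');print(ray(c,[[320,200]]));s=robot.read_state();print(s['position'],s['eef_rot'],s['qpos'])"
```

```text
time: 1.98
position: [0.5259, -0.0485, 0.2146]
eef_rot: [3.14, 0.0, 0.872]
ft_force: [-1.0, -0.4, -0.3]
grip_width: 0.087
time: 2.6
position: [0.4463, -0.2878, 0.1742]
eef_rot: [-3.141, -0.001, 0.489]
ft_force: [0.5, -0.1, 0.5]
grip_width: 0.087
(array([ 0.51031433, -0.25258917,  0.33672348]), array([[-0.24252349, -0.14023012, -0.960123  ]]))
[ 0.44192569 -0.29545771  0.1736988 ] [3.13863658 0.0040177  0.47732481] [-0.27126261  0.12095361  0.87224985  1.83715052 -0.09304486  1.22712088
 -0.46472198]
```

View pics/w1.png

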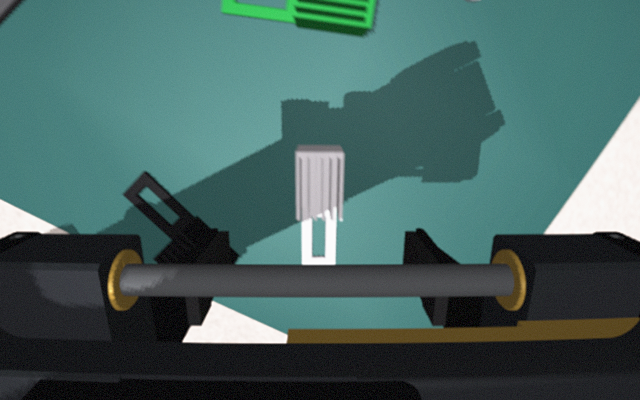

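Wrist view: heat sink upright, block from (295,147) to (344,218), foot below it to (320,264), well between the fingers; the black look-alike lies near the left finger at (170,215).

```bash
python3 - <<'E'
from h import *
c=snap('wrist','w2');im=c['pixels'];s=robot.read_state();print(s['position'],s['eef_rot'])
hsv=cv2.cvtColor(im,cv2.COLOR_RGB2HSV);m=((hsv[...,1]<60)&(hsv[...,2]>110)).astype(np.uint8)
m[:,:260]=0;m[:,400:]=0;m[:120]=0;m[268:]=0
for y in range(140,268,6):
    x=np.flatnonzero(m[y]); print(y,(x.min(),x.max(),len(x)) if len(x) else None)
cv2.imwrite('pics/w2c.png',cv2.resize(cv2.cvtColor(im,cv2.COLOR_RGB2BGR)[130:280,260:390],None,fx=4,fy=4,interpolation=cv2.INTER_CUBIC))
E
```

```text
[ 0.44301439 -0.29272816  0.1739392 ] [3.14033171 0.00330904 0.47982371]
140 (np.int64(289), np.int64(335), 47)
146 (np.int64(287), np.int64(336), 50)
152 (np.int64(287), np.int64(336), 48)
158 (np.int64(288), np.int64(336), 47)
164 (np.int64(288), np.int64(336), 47)
170 (np.int64(288), np.int64(336), 47)
176 (np.int64(288), np.int64(335), 47)
182 (np.int64(288), np.int64(335), 47)
188 (np.int64(288), np.int64(335), 46)
194 (np.int64(289), np.int64(335), 45)
200 (np.int64(289), np.int64(335), 45)
206 (np.int64(289), np.int64(335), 46)
212 (np.int64(295), np.int64(330), 23)
218 (np.int64(295), np.int64(330), 24)
224 (np.int64(295), np.int64(330), 24)
230 (np.int64(296), np.int64(330), 23)
236 (np.int64(296), np.int64(330), 23)
242 (np.int64(296), np.int64(330), 22)
248 (np.int64(296), np.int64(330), 35)
254 (np.int64(296), np.int64(330), 35)
260 (np.int64(298), np.int64(307), 6)
266 None
```

View pics/w2c.png

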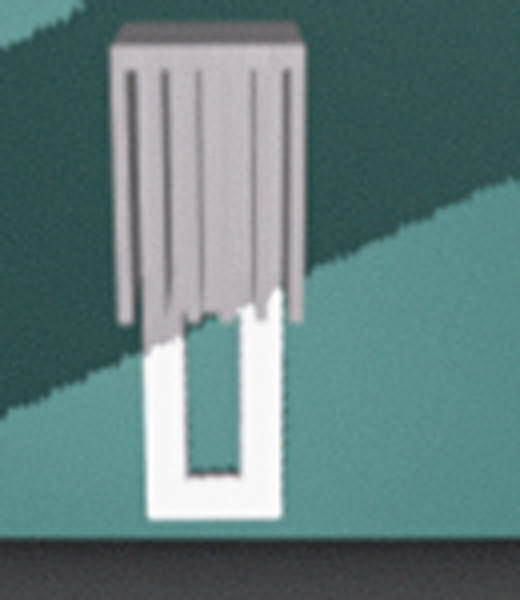

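```bash
python3 - <<'E'
from h import *
c=load('w2');A=lambda l:[(x/4+260-.4,y/4+130-.4) for x,y in l]
t=onz(c,A([(111,45),(305,45),(301,322),(118,323)]),.045);print(t.round(4))
d=(t[0]+t[1]-t[2]-t[3])/2;print(t.mean(0),np.linalg.norm(d),np.linalg.norm(t[0]-t[1]),'yaw',np.arctan2(d[1],d[0]))
r=onz(c,A([(149,518),(282,518)]),.005);m=r.mean(0);e=t[:2].mean(0)-m;yw=np.arctan2(e[1],e[0]);u=np.array([np.cos(yw),np.sin(yw)])
print('rear',m,np.linalg.norm(r[0]-r[1]),'len',np.hypot(*e[:2]),'exp .126','yaw',yw,'origin',m[:2]+.096*u,t[:2].mean(0)[:2]-.03*u)
q=robot.read_state();print(q['position'],q['eef_rot'])
E
python3 -m handwheel '[[[0,0,15,0,0],[0,0,15,0,0],[0,0,15,0,0],[0,0,15,0,0],[0,0,0,0,0]]]'
python3 -c "
from h import *
s=robot.read_state();print(s['position'],s['eef_rot'])"
```

```text
[[ 0.4647 -0.2559  0.045 ]
 [ 0.483  -0.2915  0.045 ]
 [ 0.4296 -0.3191  0.045 ]
 [ 0.4112 -0.2838  0.045 ]]
[ 0.44713395 -0.28756814  0.045     ] 0.0601567006362884 0.04000067947876517 yaw 0.47816875446452567
rear [ 0.36203027 -0.33263156  0.005     ] 0.03431654930716237 len 0.12637568976150712 exp .126 yaw 0.4848810552920106 origin [ 0.44696439 -0.28788566] [ 0.44729677 -0.28771055]
[ 0.44301439 -0.29272816  0.1739392 ] [3.14033171 0.00330904 0.47982371]
time: 3.32
position: [0.4463, -0.2859, 0.113]
eef_rot: [-3.14, 0.002, 0.491]
ft_force: [0.1, -0.0, 0.7]
grip_width: 0.0872
[ 0.44626842 -0.28590894  0.11296917] [-3.13955855e+00  2.10642453e-03  4.91268215e-01]
```

```bash
python3 -m handwheel '[[[0,0,25,0,0],[0,0,25,0,0],[0,0,25,0,0],[0,0,15,0,0],[0,0,8,0,0]]]'
python3 -m handwheel '[[[0,0,5,0,0],[0,0,0,0,0],[0,0,0,0,0.8],[0,0,0,0,0.8],[0,0,0,0,0.8]]]' 35
python3 -m handwheel '[[[0,0,0,0,0.8],[0,0,0,0,0.8],[0,0,0,0,0.8],[0,0,0,0,0.8],[0,0,0,0,0.8]]]'
```

```text
time: 3.95
position: [0.4472, -0.2868, 0.0162]
eef_rot: [-3.142, 0.0, 0.491]
ft_force: [-0.1, 0.1, -0.2]
grip_width: 0.087
time: 4.58
position: [0.4473, -0.2867, 0.0118]
eef_rot: [3.141, -0.001, 0.491]
ft_force: [0.9, 0.2, -0.1]
grip_width: 0.0648
time: 5.2
position: [0.4473, -0.2869, 0.0116]
eef_rot: [3.141, -0.0, 0.491]
ft_force: [0.6, -0.8, 0.2]
grip_width: 0.0401
```

```bash
python3 -m handwheel '[[[0,0,-10,0,0.8],[0,0,-25,0,0.8],[0,0,-30,0,0.8],[0,0,-30,0,0.8],[0,0,-20,0,0.8]]]'
python3 -c "
from h import *
s=robot.read_state();print(s['grip_width'],s['qpos'])
plan([(.503,.063,.130,-.437)],42)" | sed 's/np.float64//g'
```

```text
time: 5.82
position: [0.4471, -0.2868, 0.1281]
eef_rot: [3.141, -0.001, 0.491]
ft_force: [-0.0, -0.2, -2.4]
grip_width: 0.0394
0.03938251770928766 [-0.26505409  0.17706736  0.86680505  1.89120929 -0.14925192  1.13879199
 -0.42349968]
[(23.8), (-31.4), (-0.2), (0.103)]
[(20.4), (-33.6), (-0.2), (0.103)]
[(16.9), (-35.6), (-0.2), (0.103)]
[(13.1), (-37.1), (-0.2), (0.103)]
[(9.2), (-38.3), (-0.2), (0.103)]
[(5.3), (-39.0), (-0.2), (0.103)]
[(1.2), (-39.3), (-0.2), (0.103)]
[(-2.8), (-39.3), (-0.2), (0.103)]
[(-6.9), (-38.8), (-0.2), (0.103)]
--
```

```bash
python3 -m handwheel '[[[24,-31,0,0.103,0.8],[20,-34,0,0.103,0.8],[17,-36,0,0.103,0.8],[13,-37,0,0.103,0.8],[9,-38,0,0.103,0.8]]]'
python3 -m handwheel '[[[5,-39,0,0.103,0.8],[1,-39,0,0.103,0.8],[-3,-39,0,0.103,0.8],[-7,-39,0,0.103,0.8],[0,0,0,0,0.8]]]'
python3 -m handwheel '[[[0,0,0,0,0.8],[0,0,0,0,0.8],[0,0,0,0,0.8],[0,0,0,0,0.8],[0,0,0,0,0.8]]]'
python3 -c "
from h import *
c=snap('wrist','w3');s=robot.read_state();print(s['position'],s['eef_rot'],s['qpos'])
snap('top','t3')
cv2.imwrite('pics/w3c.png',cv2.resize(cv2.cvtColor(c['pixels'],cv2.COLOR_RGB2BGR)[:260,160:500],None,fx=2.3,fy=2.3,interpolation=cv2.INTER_CUBIC))"
```

```text
time: 6.45
position: [0.4771, -0.0911, 0.1268]
eef_rot: [-3.141, 0.0, -0.028]
ft_force: [0.4, -0.1, -2.8]
grip_width: 0.04
time: 7.08
position: [0.5012, 0.0666, 0.1265]
eef_rot: [-3.141, 0.001, -0.431]
ft_force: [-0.6, -0.1, -3.2]
grip_width: 0.0395
time: 7.7
position: [0.5016, 0.0626, 0.1266]
eef_rot: [-3.142, -0.0, -0.437]
ft_force: [-0.9, 0.3, -2.6]
grip_width: 0.0399
[0.50162756 0.06271597 0.12657737] [-3.14151904e+00 -2.93300913e-05 -4.36429857e-01] [-0.77033008  0.08771865  0.62606851  1.94508988 -0.05695032  1.12592399
 -2.12878937]
```

View pics/w3c.png

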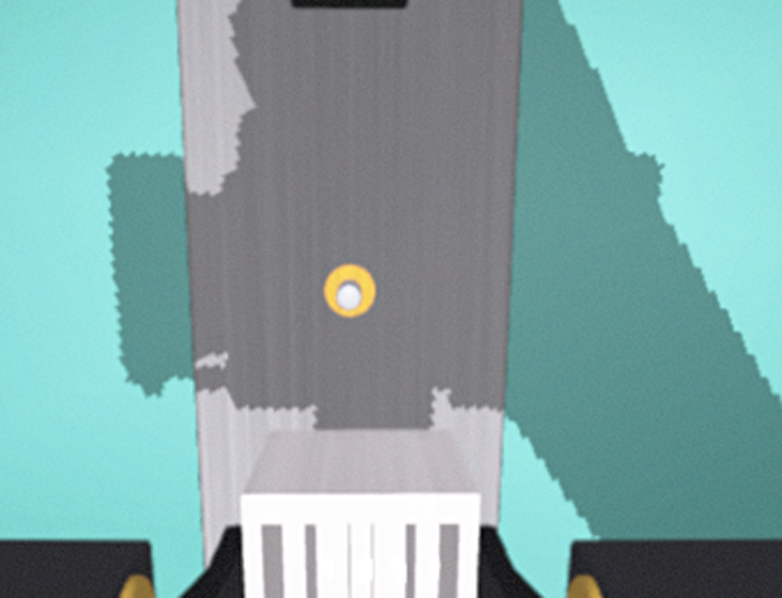

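The wrist view shows the plate's edges from (178,0)/(522,0) to (205,540)/(497,525), the stud with its washer at (350,291), the pad's lower edge at y≈8, and the held heat sink straight in the jaws with its front top corners at (242,493) and (480,493).

```bash
python3 - <<'E'
from h import *
c=load('w3');A=lambda l:[(x/2.3+160-.3,y/2.3-.3) for x,y in l]
L=onz(c,A([(178,2),(204,520)]),.01);Rr=onz(c,A([(522,2),(498,520)]),.01)
for e in(L,Rr): d=e[0]-e[1];print(e[:,:2].round(4).tolist(),np.arctan2(d[1],d[0]))
yw=-.437
n=np.array([-np.sin(yw),np.cos(yw)]);print('lateral L,R',L[:,:2]@n,Rr[:,:2]@n)
f=onz(c,A([(350,291)]),.011)[0];t=onz(c,A([(348,296)]),.038)[0]
print('stud',f,t,'lat',f[:2]@n,t[:2]@n)
u=np.array([np.cos(yw),np.sin(yw)]);print('long',f[:2]@u,t[:2]@u)
b=onz(c,A([(242,493),(480,493)]),.1266+.0334);d=b[0]-b[1];print('front corners',b.round(4),np.linalg.norm(d),'yaw',np.arctan2(d[1],d[0])-np.pi/2,'lat',b[:,:2].mean(0)@n,'long',b[:,:2].mean(0)@u)
p=robot.read_state()['position'];print('tcp lat/long',p[:2]@n,p[:2]@u)
E
```

```text
[[0.6544, 0.0558], [0.4973, 0.1292]] -0.43725781766585914
[[0.6083, -0.0425], [0.4515, 0.0313]] -0.43973330489648466
lateral L,R [0.32749263 0.32753733] [0.21898098 0.21945474]
stud [0.54954073 0.04518502 0.011     ] [0.55015683 0.04520899 0.038     ] lat 0.27351721096408044 0.27379967933789756
long 0.4787745111089129 0.4793225737847711
front corners [[0.5365 0.0694 0.16  ]
 [0.5195 0.0332 0.16  ]] 0.04005929349842241 yaw -0.43759456528306817 lat 0.26993890826115596 long 0.4566701633825661
tcp lat/long 0.26917914388553366 0.4279224270621209
```

```bash
python3 -m handwheel '[[[25,-2,0,0,0.8],[30,-2,0,0,0.8],[30,0,0,0,0.8],[18,0,0,0,0.8],[0,0,0,0,0.8]]]'
python3 -m handwheel '[[[0,0,15,0,0.8],[0,0,20,0,0.8],[0,0,10,0,0.8],[0,0,0,0,0.8],[0,0,0,0,0.8]]]'
python3 - <<'E'
from h import *
c=snap('wrist','w4');snap('scene','s4')
p=robot.read_state();yw=-.437
n=np.array([-np.sin(yw),np.cos(yw)]);u=np.array([np.cos(yw),np.sin(yw)])
print(p['position'],p['eef_rot'],'tcp lat/long',p['position'][:2]@n,p['position'][:2]@u)
cv2.imwrite('pics/w4c.png',cv2.resize(cv2.cvtColor(c['pixels'],cv2.COLOR_RGB2BGR)[:260,160:500],None,fx=2.3,fy=2.3,interpolation=cv2.INTER_CUBIC))
E
```

```text
time: 8.43
position: [0.5974, 0.022, 0.1263]
eef_rot: [3.14, -0.001, -0.437]
ft_force: [-0.9, -1.0, -2.7]
grip_width: 0.0394
time: 9.05
position: [0.597, 0.023, 0.0819]
eef_rot: [-3.141, -0.001, -0.436]
ft_force: [0.1, 0.3, -2.6]
grip_width: 0.0398
[0.59726244 0.0229879  0.08229104] [-3.14070020e+00 -1.15067786e-03 -4.36225734e-01] tcp lat/long 0.27360300636086315 0.5314059326393945
```

View pics/w4c.png

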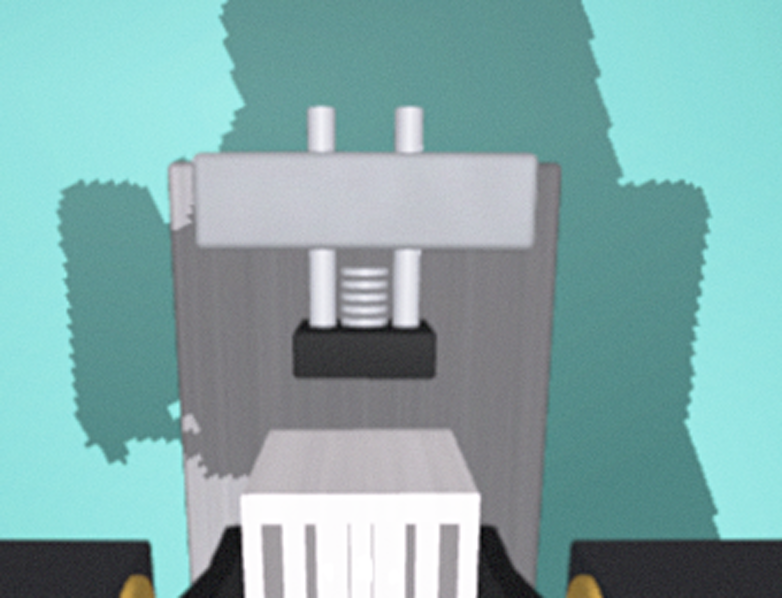

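The wrist view shows the pad's front face at y 336–378, x 293–436, the housing's front top edge from (195,246) to (533,246), and the heat sink square and centred on the pad.

```bash
python3 - <<'E'
from h import *
c=load('w4');A=lambda l:[(x/2.3+160-.3,y/2.3-.3) for x,y in l]
yw=-.437;n=np.array([-np.sin(yw),np.cos(yw)]);u=np.array([np.cos(yw),np.sin(yw)])
def f(nm,l,z):
    b=onz(c,A(l),z);d=b[0]-b[1];m=b[:,:2].mean(0);print(nm,'w',np.linalg.norm(d).round(4),'yaw',(np.arctan2(d[1],d[0])-np.pi/2).round(4),'lat',(m@n).round(4),'long',(m@u).round(4))
f('padtop',[(293,336),(436,336)],.043);f('padbot',[(294,378),(435,378)],.013)
f('housing(102)',[(195,246),(534,246)],.05);f('plate end(125)',[(170,162),(560,164)],.01)
f('hs front',[(242,493),(480,493)],.0823+.0334)
E
```

```text
padtop w 0.0356 yaw -0.437 lat 0.2735 long 0.5768
padbot w 0.0409 yaw -0.437 lat 0.2733 long 0.5607
housing(102) w 0.0795 yaw -0.437 lat 0.2735 long 0.5989
plate end(125) w 0.1078 yaw -0.4418 lat 0.2732 long 0.6205
hs front w 0.04 yaw -0.4371 lat 0.2744 long 0.56
```

```bash
python3 -m handwheel '[[[0,1,10,0,0.8],[0,0,15,0,0.8],[0,0,15,0,0.8],[0,0,10,0,0.8],[0,0,4,0,0.8]]]'
python3 -m handwheel '[[[0,0,2,0,0.8],[0,0,1,0,0.8],[0,0,1,0,0.8],[0,0,1,0,0.8],[0,0,1,0,0.8]]]'
```

```text
time: 9.78
position: [0.5956, 0.022, 0.0263]
eef_rot: [3.14, 0.001, -0.436]
ft_force: [0.4, 0.1, -2.8]
grip_width: 0.0398
time: 10.4
position: [0.5964, 0.0221, 0.0217]
eef_rot: [-3.141, -0.0, -0.436]
ft_force: [-0.5, 0.4, -1.7]
grip_width: 0.0398
```

```bash
python3 -m handwheel '[[[0,0,0,0,0.8],[0,0,0.5,0,0.8],[0,0,0.5,0,0.8],[0,0,0,0,0.8],[0,0,0,0,0.8]]]'
python3 - <<'E'
from h import *
c=snap('wrist','w5');s=snap('scene','s5')
p=robot.read_state();yw=-.437
n=np.array([-np.sin(yw),np.cos(yw)]);u=np.array([np.cos(yw),np.sin(yw)])
print(p['position'],p['eef_rot'],p['ft_force'],'lat/long',p['position'][:2]@n,p['position'][:2]@u)
a=cv2.resize(c['pixels'][60:260,240:400],None,fx=2.7,fy=2.7,interpolation=cv2.INTER_CUBIC)
b=cv2.resize(s['pixels'][180:290,290:390],None,fx=3.6,fy=4.9,interpolation=cv2.INTER_CUBIC)
o=np.zeros((540,800,3),np.uint8);o[:,:432]=a;o[:539,432:792]=b[:539];cv2.imwrite('pics/w5c.png',o[...,::-1])
E
```

```text
time: 11.02
position: [0.5964, 0.0221, 0.0216]
eef_rot: [-3.141, 0.0, -0.436]
ft_force: [-3.8, -0.9, 4.9]
grip_width: 0.0394
[0.59634969 0.0221143  0.021621  ] [-3.14093520e+00  2.41454189e-04 -4.36181578e-01] [-3.27618611 -0.197171    6.37304099] lat/long 0.27242519971801704 0.5309486826072478
```

View pics/w5c.png

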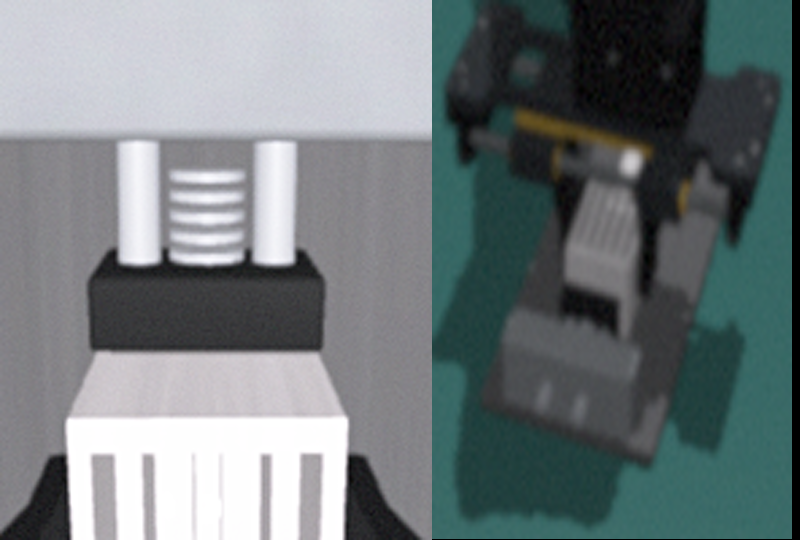

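```bash
python3 - <<'E'
from h import *
c=load('w5');A=lambda l:[(x/2.7+240-.3,y/2.7+60-.3) for x,y in l]
yw=-.437;n=np.array([-np.sin(yw),np.cos(yw)]);u=np.array([np.cos(yw),np.sin(yw)])
def f(nm,l,z):
    b=onz(c,A(l),z);d=b[0]-b[1];m=b[:,:2].mean(0);print(nm,'w',np.linalg.norm(d).round(4),'yaw',(np.arctan2(d[1],d[0])-np.pi/2).round(4),'lat',(m@n).round(4),'long',(m@u).round(4))
for z in(.043,):
  f('pad back',[(109,252),(308,252)],z);f('pad mid',[(90,283),(323,283)],z);f('pad low edge',[(90,350),(323,350)],z)
f('housing',[(20,140),(400,140)],.05);f('hs front',[(68,416),(347,416)],.055)
E
python3 -m handwheel '[[[0,0,0,0,0.8],[0,0,0,0,0.8],[0,0,0,0,0.8],[0,0,0,0,0.8],[0,0,0,0,0.8]]]'
```

```text
pad back w 0.0297 yaw -0.437 lat 0.2732 long 0.5816
pad mid w 0.0351 yaw -0.4371 lat 0.2735 long 0.5769
pad low edge w 0.0358 yaw -0.437 lat 0.2735 long 0.5664
housing w 0.0525 yaw -0.437 lat 0.273 long 0.5982
hs front w 0.04 yaw -0.437 lat 0.2734 long 0.5598
time: 11.75
position: [0.5963, 0.0221, 0.0216]
eef_rot: [-3.141, 0.0, -0.436]
ft_force: [-3.1, 0.6, 5.5]
grip_width: 0.04
```

```bash
python3 -m handwheel '[[[0,0,0,0,0.8],[2,0,0,0,0.8],[2,0,0,0,0.8],[2,0,0,0,0.8],[2,0,0,0,0.8]]]' 50
python3 -m handwheel '[[[2,0,0,0,0.8],[2,0,0,0,0.8],[1.5,0,0,0,0.8],[1,0,0,0,0.8],[0,0,0,0,0.8]]]'
python3 - <<'E'
from h import *
c=snap('wrist','w6')
p=robot.read_state();yw=-.437
n=np.array([-np.sin(yw),np.cos(yw)]);u=np.array([np.cos(yw),np.sin(yw)])
print(p['position'],p['eef_rot'],p['ft_force'],'lat/long',p['position'][:2]@n,p['position'][:2]@u,'Fu',p['ft_force'][:2]@u)
a=cv2.resize(c['pixels'][60:260,220:420],None,fx=2.7,fy=2.7,interpolation=cv2.INTER_CUBIC)
cv2.imwrite('pics/w6c.png',a[...,::-1])
E
```

```text
time: 12.38
position: [0.6033, 0.0198, 0.0216]
eef_rot: [-3.14, 0.002, -0.436]
ft_force: [-5.0, 2.9, 8.2]
grip_width: 0.0398
time: 13.0
position: [0.6071, 0.018, 0.0216]
eef_rot: [-3.141, 0.006, -0.436]
ft_force: [-10.8, 3.4, 13.3]
grip_width: 0.0396
[0.6070902  0.01801926 0.02163492] [-3.14046604  0.00640742 -0.43546316] [-10.14392743   4.60959641  13.19933769] lat/long 0.2732606255890522 0.5424129775466268 Fu -11.141544582289429
```

View pics/w6c.png

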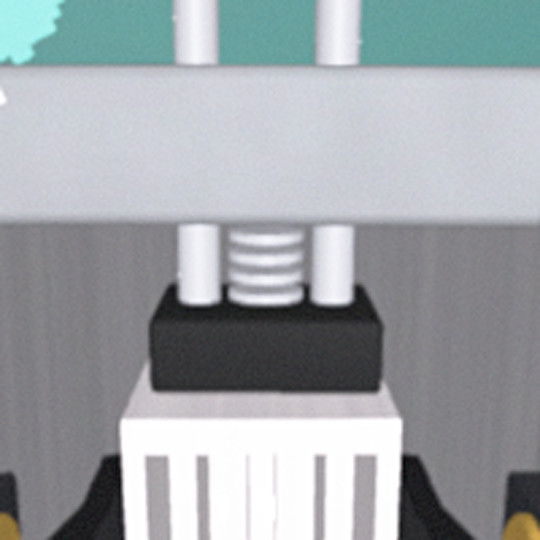

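The pad is being pressed: housing edge y=222, pad's front top edge y=390 from x=150 to 382, heat sink front edge y=419, square to the pad.

```bash
cat > m.py <<'E'
from h import *
def meas(c,l,z):
    yw=-.437;n=np.array([-np.sin(yw),np.cos(yw)]);u=np.array([np.cos(yw),np.sin(yw)])
    b=onz(c,[(x/2.7+220-.3,y/2.7+60-.3) for x,y in l],z);d=b[0]-b[1];m=b[:,:2].mean(0)
    print('w',np.linalg.norm(d).round(4),'yaw',(np.arctan2(d[1],d[0])-np.pi/2).round(4),'lat',(m@n).round(4),'long',(m@u).round(4))
E
python3 - <<'E'
from m import *
c=load('w6')
meas(c,[(150,390),(382,390)],.043);meas(c,[(150,322),(382,322)],.043);meas(c,[(60,222),(480,222)],.05);meas(c,[(120,419),(401,419)],.055)
E
```

```text
w 0.036 yaw -0.4362 lat 0.2735 long 0.5717
w 0.0353 yaw -0.4362 lat 0.2735 long 0.5825
w 0.0591 yaw -0.4362 lat 0.273 long 0.5986
w 0.0403 yaw -0.4362 lat 0.2743 long 0.571
```

```bash
python3 -m handwheel '[[[1,0,-0.3,0,0.8],[1,0,-0.2,0,0.8],[1,0,0,0,0.8],[1,0,0,0,0.8],[1,0,0,0,0.8]]]'
python3 -m handwheel '[[[0,0,0,0,0.8],[0,0,0,0,0.8],[0,0,0,0,0.8],[0,0,0,0,0.8],[0,0,0,0,0.8]]]'
cat > chk.py <<'E'
from h import *
import sys
c=snap('wrist',sys.argv[1])
p=robot.read_state();yw=-.437
n=np.array([-np.sin(yw),np.cos(yw)]);u=np.array([np.cos(yw),np.sin(yw)])
print('lat/long',p['position'][:2]@n,p['position'][:2]@u,'Fu',p['ft_force'][:2]@u,'dz',p['position'][2],p['eef_rot'])
g=cv2.cvtColor(c['pixels'],cv2.COLOR_RGB2GRAY).astype(float)[60:260,:]
r=g[:,295:342].mean(1)  # columns over pad/block centre
d=np.diff(r);i=[k for k in range(1,len(d)-1) if abs(d[k])>10 and abs(d[k])>=max(abs(d[k-1]),abs(d[k+1]))]
print([(k+60.5,round(d[k])) for k in i])
E
python3 chk.py w7
```

```text
time: 13.68
position: [0.61, 0.0167, 0.0217]
eef_rot: [-3.141, 0.01, -0.435]
ft_force: [-14.3, 6.0, 15.7]
grip_width: 0.0394
time: 14.3
position: [0.61, 0.0166, 0.0217]
eef_rot: [-3.141, 0.01, -0.435]
ft_force: [-14.6, 5.0, 13.8]
grip_width: 0.0397
lat/long 0.2732740825736567 0.5456742589273292 Fu -13.225309186241995 dz 0.021694097943973548 [-3.14092445  0.00986463 -0.43516824]
[(90.5, -13), (93.5, 26), (150.5, -17), (153.5, 19), (157.5, -17), (161.5, 21), (164.5, -21), (168.5, 21), (172.5, -64), (205.5, 60), (214.5, 33)]
```

```bash
python3 -m handwheel '[[[1,0,-0.3,0,0.8],[1,0,0,0,0.8],[0,0,0,0,0.8],[0,0,0,0,0.8],[0,0,0,0,0.8]]]'
python3 -m handwheel '[[[0,0,0,0,0.8],[0,0,0,0,0.8],[0,0,0,0,0.8],[0,0,0,0,0.8],[0,0,0,0,0.8]]]'
python3 chk.py w8
python3 - <<'E'
from h import *
c=load('w8');s=snap('scene','s8')
o=cv2.resize(c['pixels'][60:260,220:420],None,fx=2.7,fy=2.7,interpolation=cv2.INTER_CUBIC)
b=np.zeros((540,800,3),np.uint8);b[:,:540]=o;b[:400,540:]=cv2.resize(s['pixels'][180:290,300:366],(260,400),interpolation=cv2.INTER_CUBIC)
cv2.imwrite('pics/w8c.png',b[...,::-1])
E
```

```text
time: 14.98
position: [0.6112, 0.0161, 0.0217]
eef_rot: [-3.141, 0.011, -0.435]
ft_force: [-14.4, 5.6, 13.9]
grip_width: 0.0394
time: 15.6
position: [0.6112, 0.0161, 0.0217]
eef_rot: [-3.141, 0.011, -0.435]
ft_force: [-15.1, 4.5, 14.2]
grip_width: 0.0394
lat/long 0.2732280382743945 0.5469681931033331 Fu -15.825961960624825 dz 0.021723160676102096 [-3.14116457  0.01132022 -0.43518614]
[(93.5, -13), (97.5, 25), (152.5, -15), (155.5, 21), (157.5, -16), (161.5, 22), (164.5, -21), (168.5, 20), (172.5, -65), (205.5, 63), (214.5, 32)]
```

View pics/w8c.png

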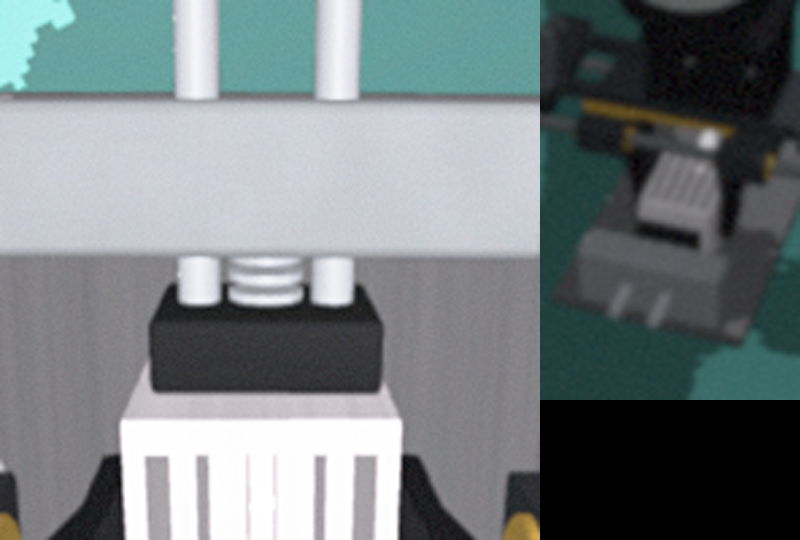

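The pad is about half way in: housing edge y≈254, pad edge y≈390, heat sink still square and not slipping in the jaws.

```bash
python3 - <<'E'
from m import *
c=load('w8')
meas(c,[(150,390),(382,390)],.043);meas(c,[(60,254),(480,254)],.05);meas(c,[(120,419),(401,419)],.055)
q=[robot.read_state()['position']];print(q)
t=load('top0');a=snap('top','t8')['pixels'].astype(int)
d=np.abs(a-t['pixels']).sum(2)
for nm,(x0,x1,y0,y1) in dict(dish=(184,216,150,182),spare=(203,231,208,238),wrench=(416,438,124,178)).items(): print(nm,d[y0:y1,x0:x1].mean())
E
```

```text
w 0.036 yaw -0.4361 lat 0.2735 long 0.5763
w 0.0596 yaw -0.436 lat 0.273 long 0.5988
w 0.0403 yaw -0.4361 lat 0.2743 long 0.5758
[array([0.61120442, 0.01607395, 0.021727  ])]
dish 17.7373046875
spare 17.689285714285713
wrench 16.265993265993266
```

```bash
python3 -c "
from station import robot
print(robot.close_job())"
```

```text
the job is handed in; nothing more can be done
None
```

I handed the job in at about 16 s of the 43 s allowed, with the arm still holding the push and a 50 N grip. No verdict came back.

**What I did:** I gripped the bare-aluminium slotted heat sink across its flat sides. I then lowered its slot over the stud, with the front about 6.6 mm short of the free pad, and let it sit flat on the plate. From there I slid it in small steps into the pad.

**Last checks, measured from the wrist camera:**
- **Pad:** it is pressed in about 9.5–9.9 mm, measured from both its face and the gap to the housing.
- **Alignment:** the heat sink is within about 0.002 rad of square and about 1 mm off the centre line. It has not slipped in the jaws.
- **Flatness:** the tool height did not change while sliding (21.7 mm against 21.6 mm at contact), and the tool pitched by about 0.011 rad.
- **Bystanders:** before-and-after top pictures of the dish, spare and wrench differ only by a small, even amount, like noise, so I take them as unmoved.

**What disagreed:** the wrist reads about 15 N along the push, more than the roughly 10 N the spring should give. I put the difference down to friction from about 15 N of downward load on the plate, and went by the camera's pad position.

I never saw the stud inside the slot directly, because the gripper hid it. I inferred it from the heat sink resting at the expected height and from its position.

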